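# Press a lamp driver module home in the test stand and trip its test plunger

## Robot

A 6-joint arm with a two-finger parallel gripper is mounted at the origin on a cart in front of the work surface, level with it; the furniture and walls round the work are solid. World frame = base frame: x ahead of the robot, y to its left, z up, the work surface at z = 0. Lengths are in mm, angles in rad, forces in N, time in s.
With the tool pointing down it reaches from about 300 to 750 mm from the base axis. Payload 8.5 kg.
Tool frame: the origin (TCP) lies at the very end of the fingers, on their centre line; the grasp point (between the pads) lies 19 mm behind it; z points along the fingers, y is the line along which they close (so a half turn about z gives the same grasp; the last joint's range is limited). The gripper opens to 88 mm and grips with 3 to 60 N. Pads are 18 mm wide; open, the fingers measure 123 mm over their backs; the gripper's body (75 mm by 187 mm) begins 45 mm behind the grasp point.
Start: joints at [0.959, 0.381, 1.297, -0, 1.464, -0.215], TCP at [212.548, 507.251, 238.748] pointing down, gripper open.
Joint ranges: [-3.11, 3.11], [-0.89, 2.33], [0.22, 2.48], [-1.42, 4.56], [0.17, 2.85], [-2.88, 2.88]. Speed limits (rad/s): [2.39, 2.39, 3.14, 3.14, 3.14, 3.14].

## Interface

Orientations are given as a rotation vector (axis times angle).
In Python, from station import robot gives the robot as it stands. Calls block until the motion is done:
- robot.goto(position, orientation): joint-space move of the TCP to a pose.
- robot.move_linear(position, rotation=None, v=150, f_stop=None): straight line of the TCP; rotation=None keeps the orientation; v is the mean speed in mm/s. With f_stop (N) it stops when the force on the tool has changed by that much, and returns True; else False.
- robot.set_joints(angles): joint-space move.
- robot.open() and robot.gripper_close(): open the fingers fully, or close them until they stop; the grip force is fixed at half the most.
- robot.pause(seconds).
- robot.ik(position, orientation): joint angles nearest the present ones, or None.
- robot.state(): the state.
- robot.capture(name): name is "side" or "top" or "wrist"; returns (picture, depth): 384x512x3 uint8, red, green, blue; 384x512 float32, mm along the optical axis (not along the pixel's ray), 0 where there is no reading.
- robot.get_calibration(name): a dict with "fx", "fy", "cx", "cy" (pixels), "eye" and "attitude" of the camera in the world. Camera axes: x right, y down, z forward; pixel columns grow to the right and rows downward; lengths in mm; the calibration is good to about 2 mm. The wrist camera is an equidistant fisheye: a pixel r from the principal point sees the ray r / f radians off the axis. A picture is of the moment at which its call begins: read the wrist's pose just before it. get_calibration takes no time and is no camera call; for the wrist camera it gives the pose at the moment of the call.
A pose or a line that the arm cannot do raises robot.MotionError and nothing moves.
- robot.job_done(): hands the job in; it is judged then, once.
Trained networks look in the newest picture that a camera, given by its name, has taken for a name from the list of things; names that differ only in an ending like _2 or _b are one class to them, and where a whole thing is asked for, a point or a joint stands for the part that bears it (a point fixed in the world has none). Each returns a list of dicts, best first, with "score" (0 to 1); they miss things now and then, are a little off and sometimes report something else, mostly with a low value. They report only what shows in the picture. A call takes as long as a camera call. They do not tell look-alikes from the thing itself.
- robot.recognise(camera, query): "position" ([column, row] as shares, 0 to 1, of the picture: columns of its width, rows of its height, amid what is visible of it).
- robot.masks_of(camera, query): "pixels" (384x512 bool, what is visible of it) and "position" ([column, row] as shares, 0 to 1, of the picture: columns of its width, rows of its height, amid what is visible of it).
The state is a dict: "clock": time; "joint_pos": joint angles; "joint_vel": joint speeds; "tau": joint torques, N m; "position": TCP position; "tcp_rot": TCP orientation; "wrist_force": force on the tool from outside, world axes, zero at the start; "ft_torque": the same for the moment, N m; "finger_gap": opening from 0.0 (shut) to 1.0 (fully open); "finger_force": force on a finger pad.
Only numpy, scipy, OpenCV 4.12 (cv2) and the standard library are available. Lean on these libraries where they do the work, as an engineer would, in place of code of your own. Each camera call takes 0.05 s, during which the arm holds its last target. There are 200 camera calls.

## Task

Load the longer of the two finned lamp driver modules into the recess in the sloping face of the test stand, connector end up the slope, and press it past the sprung rollers until it is flush with the face, bedding it on the floor of the recess with a firm push of about 15 to 20 N held for a second. Only then push the mushroom-headed test plunger beside it down to its stop once and let it spring back up. Leave the shorter module, the circuit board and the side cutters where they lie.

Things in the scene. Friction and masses are not known exactly. Their poses are not given: they have to be found in the camera images.
- long_module: The longer lamp driver module, 116 x 62 x 36 mm, 0.26 kg, lying fins up: grey finned die-cast middle, black end caps, a black connector shroud (24 wide, 16 high) sticking out 14 mm from one end. Origin: centre of its underside (of the 116 mm body without shroud); x along it towards the connector, y across, z up. The foot is bevelled all round.
- long_module_top (a point): Centre of the flat pad among the fins on top of the longer module, 36 mm above its underside; axes as the module's; press here. Within 44 mm of the middle the finned body is 54 mm wide (across y) from the top down to 13 mm above the underside, where a 62 mm wide flange begins: grip here across y, fingertips 10 to 20 mm below the top.
- long_module_plug (a point): Mouth of the longer module's connector shroud: 72 mm along x from the module's centre, 26 mm above its underside.
- short_module: The shorter module: same make and section, 84 mm long without its connector. Must stay where it lies. Origin and axes as for the longer one.
- test_stand: The test stand, a grey bench console 226 x 236 mm, fixed, 160 mm high at the back and 50 mm at the front, with an aluminium face that slopes up 30 degrees away from the robot. Origin: centre of its underside; x to its back, z up.
- test_nest: The sloping face, 30 degrees from level. Origin: centre of the mouth of the recess, in the plane of the face; x up the slope, y to the left along the face, z square out of the face. The recess is 119 x 65 mm (x by y), 36 mm deep, with a slot 28 mm wide and 21 mm deep for the connector in its upper end wall. Home, the module stands on the recess floor, its origin at (0, 0, -36 mm).
- test_plunger (a joint): Travel of the spring test plunger, in m: 0 is up, 0.012 is pressed down to its stop; 3 N at the start, 8 N at the stop. It moves square to the face and springs back by itself.
- plunger_head (a point): Centre of the top of the plunger's black mushroom head (35 mm across), which stands 43.5 mm out of the face, to the right of the recess; axes as the face's.
- driver_board_1: Small green circuit board, 36 x 62 x 15 mm, lying loose to the right of the stand; to be left alone. Origin: centre of its underside.
- side_cutter: Blue-handled side cutters, 60 x 141 x 16 mm, lying loose to the left of the stand, towards the back; to be left alone. Origin: centre of its underside.
- roller_left: One of two sprung steel rollers, 10 mm thick, in the middle of each long wall of the recess, 23 mm below the face, standing 4 mm into it; origin: its centre. The released module comes to rest on them about 10 mm proud; a push of some 10 to 14 N square to the face snaps its flange in under them.
There are look-alikes about, which are no part of the job. Leave any pink look-alike of the long_module alone.

How it is judged:
By the outcome, as a careful person would: the job done as asked, in the order asked, and still so for the second after the job is handed in, with the robot touching nothing.
It also fails if it takes over 54 s, if anything falls off the work surface, if the arm or the gripper's body presses on something with over 40 N, if the wrist force passes 120 N, or if a joint passes its speed limit or range.

## Working session

There is one attempt and no reset: what is moved stays moved. The work goes in short steps, each a Python script; the robot and the scene stay as the last script left them, time stands still between calls to the robot, and variables do not carry over. Pictures are saved under pics/ and viewed, at most 10 in all, crops included, and the job is handed in when it is done.

```bash
mkdir -p pics; ls; python3 - <<'E'
from station import robot
import cv2,numpy as np
for c in ("top","side"):
    p,d=robot.capture(c)
    cv2.imwrite(f"pics/{c}0.png",p[:,:,::-1]); np.save(f"pics/{c}0.npy",d)
    k=robot.get_calibration(c); print(c,k)
    for q in ("long_module","short_module","test_stand","plunger_head","driver_board_1","side_cutter"):
        print(q,[(round(r["score"],2),[round(r["position"][0]*512),round(r["position"][1]*384)]) for r in robot.recognise(c,q)])
print(robot.state())
E
```

```text
pics
top {'fx': 470.9995355692725, 'fy': 470.9995355692725, 'cx': 252.97048304542886, 'cy': 197.6973234158316, 'eye': array([ 237.01739177,   64.23734363, 1556.69710103]), 'attitude': array([-2.16481655,  2.09729133, -0.22511316])}
long_module [(0.93, [239, 236]), (0.88, [202, 215])]
short_module [(0.81, [158, 211])]
test_stand [(0.71, [200, 216]), (0.59, [269, 164])]
plunger_head [(0.4, [288, 162])]
driver_board_1 [(0.55, [348, 221])]
side_cutter [(0.71, [193, 168])]
side {'fx': 410.2415261549798, 'fy': 410.2415261549798, 'cx': 256.7889562216288, 'cy': 189.04534803657515, 'eye': array([ 140.16798771, -716.18696534,  639.21311667]), 'attitude': array([-2.09122897,  0.47115603, -0.27021783])}
long_module [(0.85, [208, 224]), (0.64, [217, 191]), (0.44, [259, 181])]
short_module [(0.77, [209, 167])]
test_stand [(0.55, [323, 206])]
plunger_head [(0.61, [325, 187])]
driver_board_1 [(0.67, [310, 325]), (0.67, [327, 191])]
side_cutter [(0.73, [256, 179])]
{'clock': 0.7, 'joint_pos': array([ 9.58652089e-01,  3.80617155e-01,  1.29740798e+00,  1.35109905e-05,
        1.46362417e+00, -2.15295201e-01]), 'joint_vel': array([1.79427326e-03, 3.57122330e-05, 5.99003107e-04, 1.84178498e-04,
       1.67625775e-03, 5.84346577e-04]), 'tau': array([-1.40287990e-03, -4.37723994e+01, -2.24708712e+01,  7.12296367e-02,
        3.12243355e-02, -6.89937860e-05]), 'position': array([212.56510924, 507.2370693 , 238.73648841]), 'tcp_rot': array([-6.19281789e-01, -3.07991462e+00,  7.29935574e-05]), 'wrist_force': array([ 0.32987308, -0.54678767,  0.05436298]), 'ft_torque': array([-0.0070127 , -0.01414255,  0.03121309]), 'finger_force': 0.0, 'finger_gap': 1.003945464701897}
```

```bash
python3 - <<'E'
import cv2
a=cv2.imread("pics/top0.png")[110:275,130:370]
cv2.imwrite("pics/topc.png",cv2.resize(a,None,fx=3.3,fy=3.3,interpolation=cv2.INTER_CUBIC))
a=cv2.imread("pics/side0.png")[140:345,170:410]
cv2.imwrite("pics/sidec.png",cv2.resize(a,None,fx=2.9,fy=2.9,interpolation=cv2.INTER_CUBIC))
E
```

```text
(no output)
```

View pics/topc.png

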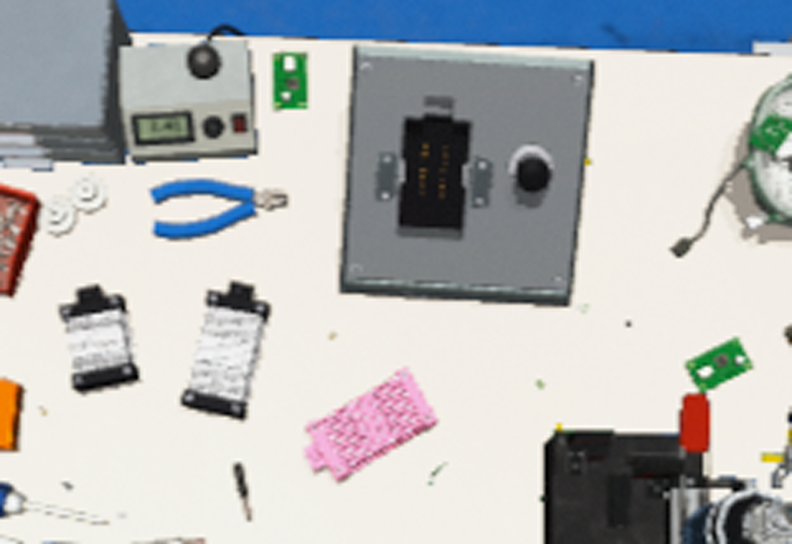

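View pics/sidec.png

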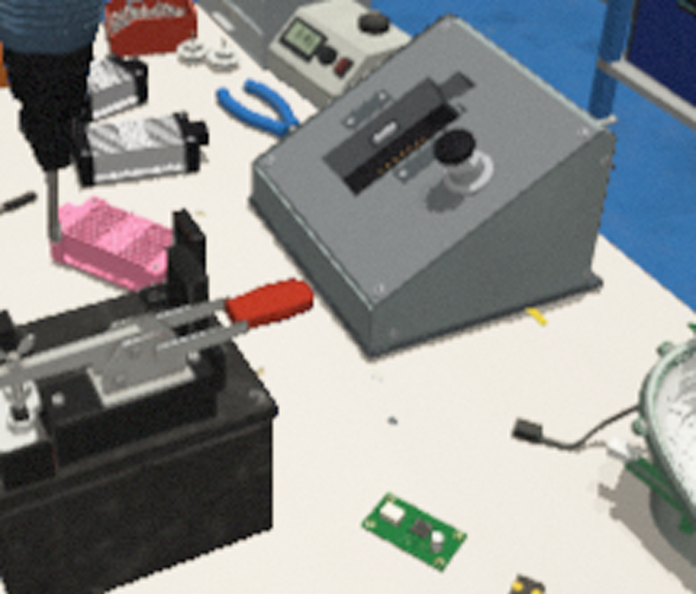

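Top view, full-image pixels: the candidates are the grey long module (199,215), the grey short one (160,212) and the pink look-alike (242,238). I choose (199,215): grey, longer, connector pointing up the picture. The stand's recess is at about (262,163) and the plunger at (290,161). Next I'll measure them.

```bash
cat > h.py <<'E'
from station import robot
import numpy as np, cv2
from scipy.spatial.transform import Rotation as R
def rays(cal,uv):
    uv=np.atleast_2d(uv).astype(float); x=(uv[:,0]-cal["cx"])/cal["fx"]; y=(uv[:,1]-cal["cy"])/cal["fy"]
    return np.c_[x,y,np.ones(len(x))]
def rays_fish(cal,uv):
    r=rays(cal,uv); t=np.hypot(r[:,0],r[:,1]); s=np.where(t>1e-9,np.tan(t)/np.maximum(t,1e-9),1)
    return np.c_[r[:,0]*s,r[:,1]*s,np.ones(len(t))]   # z=1, so times depth gives the point
def pts(cal,uv,z,fish=False):
    r=(rays_fish if fish else rays)(cal,uv)*np.reshape(z,(-1,1))
    return R.from_rotvec(cal["attitude"]).apply(r)+cal["eye"]
def cloud(cal,d,fish=False):
    v,u=np.mgrid[0:384,0:512]; return pts(cal,np.c_[u.ravel(),v.ravel()],d.ravel(),fish).reshape(384,512,3)
def project(cal,P,fish=False):
    p=R.from_rotvec(cal["attitude"]).inv().apply(np.atleast_2d(P)-cal["eye"])
    if fish:
        n=np.hypot(p[:,0],p[:,1]); t=np.arctan2(n,p[:,2]); a=p[:,:2]*(t/np.maximum(n,1e-9))[:,None]
    else: a=p[:,:2]/p[:,2:]
    return a*[cal["fx"],cal["fy"]]+[cal["cx"],cal["cy"]]
def pose(zdir,ydir):
    z=np.array(zdir,float); z/=np.linalg.norm(z); y=np.array(ydir,float); y-=z*(y@z); y/=np.linalg.norm(y)
    return R.from_matrix(np.c_[np.cross(y,z),y,z]).as_rotvec()
E
python3 - <<'E'
from h import *
for c in("top","side"):
    k=robot.get_calibration(c); P=cloud(k,np.load(f"pics/{c}0.npy"))
    robot.capture(c)
    for q in ("long_module","short_module","test_stand","plunger_head","side_cutter"):
        for m in robot.masks_of(c,q):
            p=P[m["pixels"]]; p=p[np.isfinite(p).all(1)]
            r=cv2.minAreaRect(p[:,:2].astype(np.float32))
            print(c,q,round(m["score"],2),np.round(np.array(m["position"])*[512,384]),np.median(p,0).round(1),"zmax",np.percentile(p[:,2],[5,95]).round(1),np.round(r[0],1),np.round(r[1],1),round(r[2],1))
    # face plane fit
    s=P[(P[...,0]>400)&(P[...,0]<800)]
k=robot.get_calibration("top");P=cloud(k,np.load("pics/top0.npy"))
q=P[128:195,238:308].reshape(-1,3);best=None
rng=np.random.default_rng(0)
for i in range(500):
    a=q[rng.choice(len(q),3,False)];n=np.cross(a[1]-a[0],a[2]-a[0]);n/=np.linalg.norm(n)+1e-9
    inl=abs((q-a[0])@n)<2
    if abs(abs(n[2])-.866)<.1 and (best is None or inl.sum()>best.sum()):best=inl
c=q[best].mean(0);n=np.linalg.svd(q[best]-c)[2][2];n*=np.sign(n[2]);print("plane",best.sum(),c,n,"tilt",np.degrees(np.arccos(n[2])),"yaw",np.degrees(np.arctan2(-n[1],-n[0])))
print("table z",np.median(P[225:240,262:280,2]))
E
```

```text
top long_module 0.82 [199. 216.] [462.3 212.7  33.8] zmax [14.6 41. ] [367.8 176.1] [327.1 107.3] 22.4
top long_module 0.67 [239. 236.] [395.2  69.1  33.7] zmax [12.7 40.6] [349.2  49.1] [183.  133.1] 28.3
top short_module 0.8 [160. 213.] [470.8 341.3  33.6] zmax [10.4 41. ] [359.2 240. ] [418.5  90.8] 42.9
top test_stand 0.76 [269. 163.] [634.  -14.2  97.5] zmax [ 43.8 157.3] [514.7 -17. ] [247.9 561.4] 87.7
top plunger_head 0.56 [290. 162.] [624.3 -75.1 147.2] zmax [113.3 155.6] [628.4 -78.3] [38.  36.2] 0.7
top side_cutter 0.76 [194. 168.] [622.1 237.9  11.6] zmax [-2.3 19. ] [467.8 136.5] [465. 133.] 33.4
side long_module 0.87 [206. 224.] [385.9  65.7  32.3] zmax [ 7.8 35.4] [ 274.3 -268.7] [933.9 103. ] 71.7
side long_module 0.62 [216. 192.] [462.8 194.   31. ] zmax [ 1.6 35.2] [ 349.2 -213.2] [1081.5  130.2] 74.3
side short_module 0.65 [207. 172.] [484.8 319.1  28.2] zmax [ 0.3 34.9] [ 317.2 -132.1] [1218.7   69.8] 69.9
side test_stand 0.82 [322. 205.] [629.9 -76.1  82.3] zmax [ 11.7 153.6] [1124.9  448.7] [3050.4  443.3] 49.1
side test_stand 0.3 [257. 178.] [612.3 239.6  10.4] zmax [-2.9 14.9] [ 408.1 -208.7] [1145.2   77.6] 66.0
side plunger_head 0.53 [327. 187.] [619.9 -82.7 146.9] zmax [135.6 153.3] [ 407.3 -375.4] [865.5  31.3] 54.0
side side_cutter 0.5 [257. 178.] [609.4 233.7  11.1] zmax [ 3.5 14.8] [ 403.  -219.4] [1121.4   76.9] 66.0
plane 1640 [635.03456762 -22.36519146 108.5193361 ] [-0.50068396  0.01720436  0.86545918] tilt 30.064821357557506 yaw -1.9680067931721623
table z -0.8587833621917298
```

```bash
python3 - <<'E'
from h import *
k=robot.get_calibration("wrist");s=robot.state();Rt=R.from_rotvec(s["tcp_rot"])
print("cam in tcp",Rt.inv().apply(k["eye"]-s["position"]),(Rt.inv()*R.from_rotvec(k["attitude"])).as_matrix().round(2).tolist(),k["fx"])
n=np.array([-.5,.017,.866])
for sg in(1,-1):
    print(sg,robot.ik([460,205,200],pose([0,0,-1],[0,sg,0])),robot.ik(np.array([632,-12,110])+130*n,pose(-n,[.03,sg,0])),robot.ik([620,-75,155],pose(-n,[.03,sg,0])))
E
```

```text
cam in tcp [  78.18456228    0.81636266 -145.08237071] [[-0.0, -0.95, -0.31], [1.0, -0.0, -0.0], [0.0, -0.31, 0.95]] 297.3186396354542
1 [ 1.83747466e-01  3.33570855e-01  1.49019660e+00 -4.44089210e-16
  1.31782520e+00 -1.38704886e+00] [-0.28159627  0.24173167  1.66359308  0.18402681  0.73417974 -1.92706456] [-0.37918666  0.418952    1.61625137  0.29188552  0.62887341 -2.11448057]
-1 [ 1.83747466e-01  3.33570855e-01  1.49019660e+00 -4.44089210e-16
  1.31782520e+00  1.75454379e+00] [-0.28159627  0.24173167  1.66359308  0.18402681  0.73417974  1.16257113] [-0.37918666  0.418952    1.61625137  0.29188552  0.62887341  0.97515512]
```

```bash
cat >> h.py <<'E'
def look(name):
    k=robot.get_calibration("wrist"); p,d=robot.capture("wrist")
    cv2.imwrite(f"pics/{name}.png",p[:,:,::-1]); np.savez(f"pics/{name}.npz",d=d,**k); return k,p,d
E
python3 - <<'E'
from h import *
robot.goto([455,205,170],pose([0,0,-1],[0,-1,0]))
k,p,d=look("w1")
print(robot.state()["clock"])
P=cloud(k,d,True)
for q in("long_module","short_module"):
  for i,m in enumerate(robot.masks_of("wrist",q)):
    pp=P[m["pixels"]];print(q,round(m["score"],2),np.round(np.array(m["position"])*[512,384]),np.median(pp,0).round(1))
    if q=="long_module": np.save(f"pics/w1m{i}.npy",m["pixels"])
print("table",np.percentile(P[...,2],[5,10,20,30,50]).round(1))
E
```

```text
3.0667
long_module 0.85 [379. 218.] [411.1  63.9  33.6]
long_module 0.65 [242. 167.] [471.2 213.4  34.4]
short_module 0.7 [122. 161.] [476.3 336.   34.3]
table [-2.1 -1.7 -1.2 -0.7 21. ]
```

View pics/w1.png

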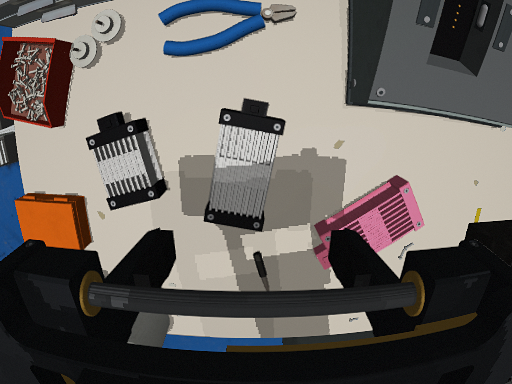

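The picture shows the long grey module at (245,165) with its connector up at (255,105). The short module is at (125,165) and the pink one at (370,220). Now I'll fit its pose.

```bash
python3 - <<'E'
from h import *
f=np.load("pics/w1.npz");k={x:f[x] for x in f};P=cloud(k,f["d"],True)
m=cv2.dilate(np.load("pics/w1m1.npy").astype(np.uint8),np.ones((5,5)))>0
p=P[m]; p=p[(abs(p[:,0]-468)<100)&(abs(p[:,1]-210)<70)]
print(np.percentile(p[:,2],[1,10,50,90,99]).round(1))
for lo in(8,28,30,32):
    t=p[p[:,2]>lo]
    r=cv2.minAreaRect(t[:,:2].astype(np.float32));print(lo,len(t),np.round(r[0],1),np.round(r[1],1),round(r[2],2))
t=p[p[:,2]>28]; c=t[:,:2].mean(0)
# long axis from rect; extents along/across by bins
r=cv2.minAreaRect(t[:,:2].astype(np.float32)); a=np.radians(r[2]); ax=np.array([np.cos(a),np.sin(a)])
if abs(ax[0])<.7: ax=np.array([-ax[1],ax[0]])
ax*=np.sign(ax[0])
for it in range(4):
    ay=np.array([-ax[1],ax[0]]); q=(t[:,:2]-c)@np.c_[ax,ay]
    b=np.arange(-50,50,8); E=[]
    for lo in b:
        s=q[(q[:,0]>=lo)&(q[:,0]<lo+8),1]
        if len(s)>10:E.append((lo+4,s.min(),s.max()))
    E=np.array(E); s=np.polyfit(E[:,0],(E[:,1]+E[:,2])/2,1)
    ax=ax+ay*s[0]; ax/=np.linalg.norm(ax)
print("ax",ax,np.degrees(np.arctan2(ax[1],ax[0])),"c",c); print(E.round(1))
ay=np.array([-ax[1],ax[0]]); q=(t[:,:2]-c)@np.c_[ax,ay]
for lo in range(-32,32,6):
    s=q[(q[:,1]>=lo)&(q[:,1]<lo+6),0]
    if len(s): print(lo,s.min().round(1),s.max().round(1),end="; ")
E
```

```text
[-2.   0.1 34.1 35.7 36.7]
8 7141 [470.1 214. ] [ 62.4 131.6] 79.05
28 6017 [470.1 213.7] [ 62.3 131.6] 79.31
30 5071 [470.1 213.7] [ 62.3 131.6] 79.31
32 4936 [470.1 213.7] [ 62.3 131.6] 79.31
ax [ 0.98191795 -0.18930702] -10.91234530875128 c [470.47648707 213.73748   ]
[[-46.  -26.8  27.3]
 [-38.  -26.9  27.3]
 [-30.  -26.8  27.4]
 [-22.  -26.7  27.2]
 [-14.  -26.7  27.2]
 [ -6.  -26.8  27.2]
 [  2.  -26.7  27.4]
 [ 10.  -26.9  27.3]
 [ 18.  -26.7  26.7]
 [ 26.  -26.8  26.9]
 [ 34.  -30.1  30.5]
 [ 42.  -31.1  31.2]
 [ 50.  -30.1  31.2]]
-32 -65.7 50.3; -26 -65.8 50.4; -20 -65.5 50.4; -14 -65.6 64.5; -8 -65.3 64.5; -2 -66.2 64.5; 4 -65.4 65.4; 10 -65.5 63.7; 16 -65.4 50.4; 22 -65.2 49.8; 28 -66.0 50.0;
```

```bash
python3 - <<'E'
from h import *
n=np.array([-.5007,.0172,.8655])
robot.goto(np.array([632,-30,110])+110*n,pose(-n,[.034,-1,0]))
k,p,d=look("w2"); print(robot.state()["clock"],robot.state()["position"])
for q in("plunger_head","roller_left","test_nest","test_stand"):
  for m in robot.recognise("wrist",q): print(q,round(m["score"],2),np.round(np.array(m["position"])*[512,384]))
E
```

```text
4.2333 [576.81041712 -26.91670846 205.05746164]
plunger_head 0.71 [241. 166.]
roller_left 0.45 [174. 185.]
test_nest 0.92 [242. 165.]
test_stand 0.57 [242. 165.]
```

View pics/w2.png

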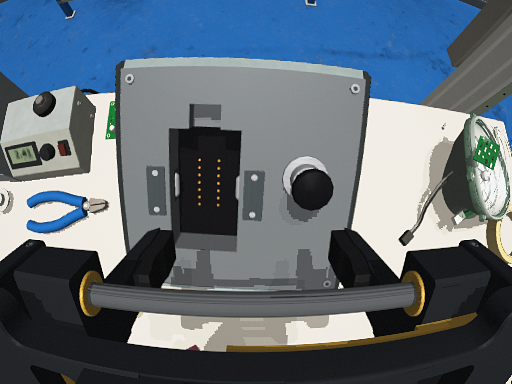

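The picture shows the recess at (205,185) with its connector slot on the upper side at (205,115), the roller plates at (156,190) and (253,195), and the plunger head at (312,188). To get the mouth I'll intersect with the face plane.

```bash
cat > nest.py <<'E'
from h import *
def nest(name):
    f=np.load(f"pics/{name}.npz");k={x:f[x] for x in f};d=f["d"];P=cloud(k,d,True)
    pl=lambda q:(lambda c:(c,(lambda n:n*np.sign(n[2]))(np.linalg.svd(q-c,full_matrices=False)[2][2])))(q.mean(0))
    n=np.array([-.5007,.0172,.8655]);c=np.array([635,-22.4,108.5])
    box=np.zeros(d.shape,bool);box[75:235,125:345]=1
    for tol in(6,3,2,1.5,1.5):
        q=P[box&(d>0)&(abs((P-c)@n)<tol)]; c,n=pl(q)
    yaw=np.arctan2(-n[1],-n[0])
    X=np.array([np.cos(yaw)*n[2],np.sin(yaw)*n[2],np.hypot(n[0],n[1])]);Y=np.cross(n,X)
    r=P-k["eye"]; t=((c-k["eye"])@n)/(r@n); Q=k["eye"]+r*t[...,None]  # ray hits on face plane
    h=(P-c)@n
    return k,d,P,c,n,X,Y,Q,h,q
if __name__=="__main__":
    import sys
    k,d,P,c,n,X,Y,Q,h,q=nest(sys.argv[1])
    print("plane",c.round(2),n.round(4),"tilt",np.degrees(np.arccos(n[2])).round(2),"X",X.round(4),"Y",Y.round(4),np.std((q-c)@n).round(2))
    m=((h<-1.5)&(d>0)).astype(np.uint8); m[:60]=0;m[250:]=0
    nb,lab,st,ce=cv2.connectedComponentsWithStats(m); i=[j for j in range(1,nb) if st[j][0]>120 and st[j][0]+st[j][2]<300]; i=max(i,key=lambda j:st[j][4]); print("comp",st[i])
    g=lab==i; u=(Q[g]-c)@X; v=(Q[g]-c)@Y
    for lo in np.arange(np.floor(v.min()),v.max(),5):
        s=u[(v>=lo)&(v<lo+5)]
        if len(s): print("v",lo,s.min().round(1),s.max().round(1),end=" | ")
    print()
    for lo in np.arange(np.floor(u.min()),u.max(),8):
        s=v[(u>=lo)&(u<lo+8)]
        if len(s): print("u",lo.round(0),s.min().round(1),s.max().round(1),end=" | ")
    print()
    # plunger head points
    g=(h>36)&(h<50)&(abs((P-c)@Y+50)<50)&(abs((P-c)@X)<60); a=P[g]-c
    r=cv2.minEnclosingCircle(np.c_[a@X,a@Y].astype(np.float32)); print("head",g.sum(),r,"top h",np.percentile(h[g],[50,90,99]))
E
python3 nest.py w2
```

```text
plane [666.65 -16.03 125.14] [-0.499   0.0132  0.8665] tilt 29.95 X [ 0.8662 -0.0229  0.4992] Y [0.0265 0.9996 0.    ] 0.65
comp [ 168  103   74  147 8926]
v -3.0 -102.7 13.7 | v 2.0 -103.0 13.5 | v 7.0 -103.3 14.2 | v 12.0 -103.6 20.9 | v 17.0 -104.0 36.5 | v 22.0 -104.3 35.6 | v 27.0 -104.5 35.4 | v 32.0 -104.8 35.3 | v 37.0 -104.3 35.2 | v 42.0 -104.6 35.2 | v 47.0 -104.0 13.8 | v 52.0 -105.4 12.8 | v 57.0 -104.5 13.6 | v 62.0 -84.7 9.9 | 
u -106.0 -0.5 60.2 | u -98.0 -1.3 61.0 | u -90.0 -2.0 62.3 | u -82.0 -0.9 62.8 | u -74.0 -2.3 63.6 | u -66.0 -1.3 63.2 | u -58.0 -1.0 64.0 | u -50.0 -2.2 62.7 | u -42.0 -1.3 63.4 | u -34.0 -1.0 64.1 | u -26.0 -1.6 63.0 | u -18.0 -1.2 62.8 | u -10.0 -1.5 63.7 | u -2.0 -1.4 62.7 | u 6.0 -1.7 62.7 | u 14.0 8.0 44.5 | u 22.0 17.0 44.5 | u 30.0 17.3 43.9 | 
head 1308 ((-25.50446319580078, -61.05641555786133), 16.886064529418945) top h [41.58028291 43.35338546 44.24487157]nest.py:11: RuntimeWarning: divide by zero encountered in divide
  r=P-k["eye"]; t=((c-k["eye"])@n)/(r@n); Q=k["eye"]+r*t[...,None]  # ray hits on face plane
nest.py:11: RuntimeWarning: invalid value encountered in multiply
  r=P-k["eye"]; t=((c-k["eye"])@n)/(r@n); Q=k["eye"]+r*t[...,None]  # ray hits on face plane
```

```bash
python3 - <<'E'
from h import *
n=np.array([-.499,.0132,.8665]);X=np.array([.8662,-.0229,.4992])
c=np.array([628.2,16,102.5])
robot.move_linear(c+62*n-35*X,pose(-n,[.0265,-1,0]),v=200)
k,p,d=look("w3"); print(robot.state()["clock"])
E
cat > ortho.py <<'E'
import sys; from nest import *
k,d,P,c,n,X,Y,Q,h,q=nest(sys.argv[1])
n=n/np.linalg.norm(n)
O=np.array([628.2,16,102.5]);O=O-n*((O-c)@n)
print("O",O,"n",n,"X",X,np.std((q-c)@n),len(q))
s=4; U,V=np.meshgrid(np.arange(75,-75,-1/s),np.arange(75,-75,-1/s),indexing="ij") # rows: u down
W=O+U[...,None]*X+V[...,None]*Y
uv=project(k,W.reshape(-1,3),True).astype(np.float32).reshape(*U.shape,2)
im=cv2.remap(cv2.imread(f"pics/{sys.argv[1]}.png"),uv[...,0],uv[...,1],cv2.INTER_LINEAR)
hm=cv2.remap(h.astype(np.float32),uv[...,0],uv[...,1],cv2.INTER_NEAREST)
cv2.imwrite("pics/ortho.png",im)
mk=(hm<-1.5).astype(np.uint8)
for name,a in(("depth",mk),):
    for r in range(40,560,40): 
        w=np.where(a[r])[0]; 
        if len(w): print("u",75-r/s,"v",75-w.max()/s,75-w.min()/s)
    for cc in range(160,460,20):
        w=np.where(a[:,cc])[0]
        if len(w): print("v",75-cc/s,"u",75-w.max()/s,75-w.min()/s)
g=(abs(U)<15)
for v in range(-70,71,5): print(v,np.nanmedian(hm[g&(abs(V-v)<2)]).round(1),end="; ")
E
python3 ortho.py w3
```

```text
5.0417
O [628.16082616  16.00104657 102.56792853] n [-0.49952775  0.01334536  0.86619508] X [ 0.86588613 -0.02313297  0.49970599] 0.6868222667057473 16805
u 65.0 v -52.0 70.25
u 55.0 v -69.25 68.5
u 45.0 v -32.5 52.0
u 35.0 v -65.75 63.5
u 25.0 v -59.5 64.25
u 15.0 v -32.0 71.25
u 5.0 v -32.75 75.0
u -5.0 v -59.5 73.5
u -15.0 v -32.25 32.5
u -25.0 v -73.5 32.5
u -35.0 v -32.75 72.5
u -45.0 v -63.25 33.25
u -55.0 v -32.5 35.5
v 35.0 u -71.75 56.25
v 30.0 u -59.75 71.75
v 25.0 u -74.75 69.5
v 20.0 u -59.25 59.25
v 15.0 u -58.75 71.25
v 10.0 u -59.5 75.0
v 5.0 u -59.25 75.0
v 0.0 u -59.0 75.0
v -5.0 u -58.75 75.0
v -10.0 u -59.5 75.0
v -15.0 u -66.25 68.75
v -20.0 u -59.0 64.75
v -25.0 u -66.0 73.0
v -30.0 u -59.5 58.75
v -35.0 u -71.25 30.0
-70 -0.2; -65 -0.2; -60 -0.1; -55 0.4; -50 1.0; -45 1.2; -40 1.1; -35 -0.1; -30 -15.8; -25 -35.9; -20 -36.0; -15 -36.1; -10 -36.0; -5 -36.2; 0 -36.1; 5 -36.2; 10 -36.1; 15 -36.1; 20 -36.1; 25 -36.0; 30 -16.7; 35 -0.1; 40 0.9; 45 1.0; 50 1.0; 55 0.3; 60 -0.1; 65 -0.3; 70 -0.2; nest.py:11: RuntimeWarning: divide by zero encountered in divide
  r=P-k["eye"]; t=((c-k["eye"])@n)/(r@n); Q=k["eye"]+r*t[...,None]  # ray hits on face plane
nest.py:11: RuntimeWarning: invalid value encountered in multiply
  r=P-k["eye"]; t=((c-k["eye"])@n)/(r@n); Q=k["eye"]+r*t[...,None]  # ray hits on face plane
```

View pics/ortho.png

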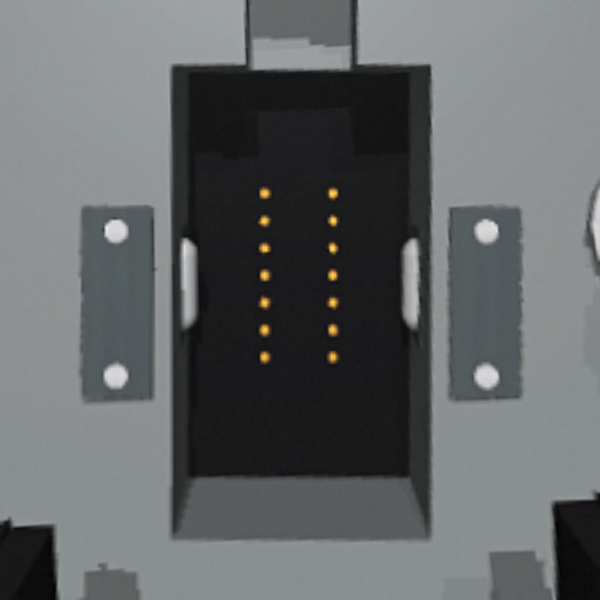

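```bash
python3 - <<'E'
from h import *
a=np.radians(-10.91);ax=np.array([np.cos(a),np.sin(a),0]);ay=np.array([-np.sin(a),np.cos(a),0])
r=pose([0,0,-1],-ay); c=np.array([463.05,215.37,0])
n=np.array([-.4995,.0133,.8662]);X=np.array([.8659,-.0231,.4997])
robot.move_linear(np.array([628.2,16,102.5])+130*n-35*X,v=250)
robot.goto(c+[0,0,110],r)
robot.move_linear(c+[0,0,25],r,v=120)
robot.gripper_close(); s=robot.state(); print(s["finger_gap"]*88,s["finger_force"],s["clock"])
robot.move_linear(c+[0,0,140],r,v=120)
look("w4"); s=robot.state(); print(s["finger_gap"]*88,s["wrist_force"],s["clock"],s["position"],s["tcp_rot"])
np.savez("pics/w4s.npz",p=s["position"],r=s["tcp_rot"])
f=np.load("pics/w4.npz");k={x:f[x] for x in f};P=cloud(k,f["d"],True)
T=R.from_rotvec(s["tcp_rot"]).inv().apply(P.reshape(-1,3)-s["position"]).reshape(P.shape)
np.save("pics/T4.npy",T)
m=(abs(T[...,2]+11)<6)&(abs(T[...,0])<90)&(abs(T[...,1])<40)&(f["d"]>0)
t=T[m];print(len(t),np.median(t,0))
for lo in range(-60,80,8):
    q=t[(t[:,0]>=lo)&(t[:,0]<lo+8)]
    if len(q)>5: print("x",lo,q[:,1].min().round(1),q[:,1].max().round(1),np.median(q[:,2]).round(1),end=" | ")
print()
for lo in range(-32,32,6):
    q=t[(t[:,1]>=lo)&(t[:,1]<lo+6)]
    if len(q)>5: print("y",lo,q[:,0].min().round(1),q[:,0].max().round(1),end=" | ")
E
```

```text
53.64093514917621 29.998431354761124 7.8333
53.4481864382488 [ 0.11241699 -0.66229845 -3.01359354] 8.9917 [462.66251566 215.28767257 139.22459142] [ 3.12691402e+00 -2.98681094e-01 -2.49424557e-03]
15933 [19.15615126 -0.39581848 -9.79318607]
x -60 -31.5 30.4 -10.0 | x -52 -31.5 30.6 -10.0 | x -44 -28.1 28.6 -10.1 | x -28 -27.6 26.3 -9.7 | x -20 -27.7 26.4 -9.8 | x -12 -27.6 26.6 -9.8 | x -4 -27.6 26.7 -9.8 | x 4 -40.0 40.0 -9.9 | x 12 -39.9 40.0 -9.6 | x 20 -27.7 26.1 -9.7 | x 28 -27.8 26.5 -9.7 | x 36 -31.7 29.3 -9.8 | x 44 -31.9 30.4 -10.0 | x 52 -31.6 30.3 -9.8 | x 60 -13.0 11.3 -8.3 | x 68 -12.4 11.2 -8.1 | 
y -32 -58.2 58.0 | y -26 -57.4 57.9 | y -20 -58.1 57.8 | y -14 -58.0 71.8 | y -8 -58.5 71.8 | y -2 -57.8 71.8 | y 4 -57.5 71.8 | y 10 -57.7 71.8 | y 16 -57.4 58.0 | y 22 -57.8 58.2 | y 28 -57.3 58.2 |
```

View pics/w4.png

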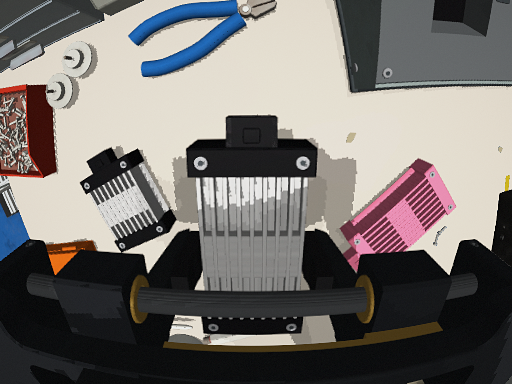

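The long module is held straight and centred: end cap at (252,158), connector up the picture at (252,130). The camera shows a y bias of about -0.6 mm, which I'll correct for. Next I'll place it.

```bash
cat >> h.py <<'E'
n=np.array([-.49953,.01335,.86620]);X=np.array([.86589,-.02313,.49971]);Y=np.cross(n,X)
N=np.array([628.16,16.0,102.57])-0.7*X-1.05*Y
RF=pose(-n,-Y)
def face(p): return np.array([(p-N)@X,(p-N)@Y,(p-N)@n])
def at(x,y,z): return N+x*X+y*Y+z*n
def fs(): # state in face axes
    s=robot.state(); return face(s["position"]).round(2),(np.array([X,Y,n])@s["wrist_force"]).round(2),round(s["clock"],2)
E
python3 - <<'E'
from h import *
robot.goto(at(0,0,100),RF); robot.pause(.2); print(fs())
robot.move_linear(at(0,0,34),RF,v=120); robot.pause(.2); f=fs();print(f)
e=f[0]-[0,0,34]
print(robot.move_linear(at(-e[0],-e[1],1.8-e[2]),RF,v=30,f_stop=7)); robot.pause(.2);print(fs(),robot.state()["finger_gap"]*88)
look("w5")
E
```

```text
(array([-0.32,  1.13, 99.78]), array([-1.4 ,  0.08, -2.77]), 10.11)
(array([ 4.20e-01, -1.00e-02,  3.47e+01]), array([-1.83, -0.12, -4.06]), 11.01)
True
(array([-0.41,  0.01,  1.64]), array([0.89, 0.34, 6.59]), 12.24) 53.868904281266666
```

View pics/w5.png

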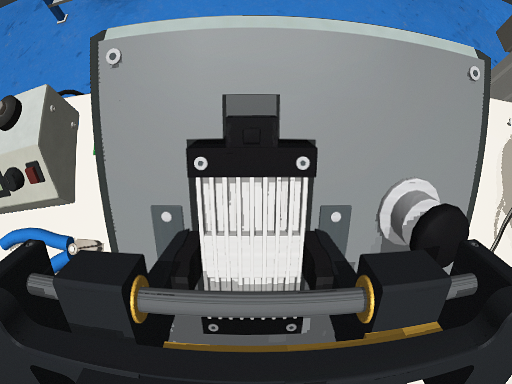

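It is seated in the mouth (end cap at (252,158), shroud in the slot at (252,125)) and resting on the rollers. Now release, retract, close and check.

```bash
python3 - <<'E'
from h import *
robot.open(); robot.pause(.2); print(fs())
robot.move_linear(at(0,0,60),RF,v=120); robot.gripper_close(); robot.pause(.2)
k,p,d=look("w6"); print(fs())
P=cloud(k,d,True); F=(P-N)@np.c_[X,Y,n]; 
for x in(-54,-52,-30,-15,30,40,50,54,66):
    m=(abs(F[...,0]-x)<2)&(abs(F[...,1])<20)&(d>0)&(F[...,2]<25)
    print(x,m.sum(),np.percentile(F[m][:,2],[50,90]).round(1) if m.sum() else "")
m=(abs(F[...,2]-10)<4)&(abs(F[...,0])<85)&(abs(F[...,1])<34)&(d>0);q=F[m]
print(q.min(0),q.max(0))
E
```

```text
(array([-0.93,  0.96,  1.74]), array([0.26, 6.79, 7.37]), 13.16)
(array([-0.  ,  0.  , 59.99]), array([-0.08, -0.48, -0.12]), 15.35)
-54 4 [11.4 12.1]
-52 0 
-30 0 
-15 30 [ 9.4 10.4]
30 322 [3.2 9.7]
40 314 [3.4 9.6]
50 363 [8.9 9.9]
54 353 [8.8 9.7]
66 352 [6.1 7.6]
[-56.76631892 -30.27593753   6.00230588] [71.29034886 32.11432661 12.54022642]
```

View pics/w6.png

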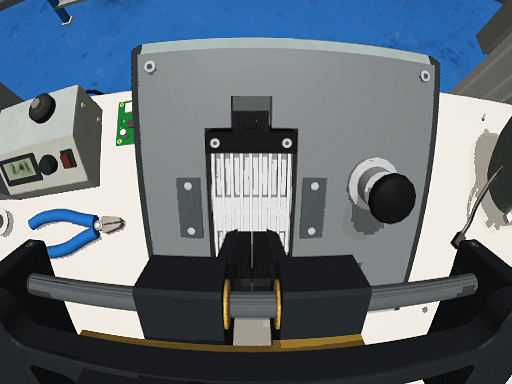

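The module sits level on the rollers, about 10 mm proud, with its end cap at (250,142). Now I'll press it home.

```bash
python3 - <<'E'
from h import *
robot.move_linear(at(0,0,15),RF,v=100); robot.pause(.1); print(fs())
print(robot.move_linear(at(0,0,-4),RF,v=15,f_stop=15.5)); print(fs())
z=None
for i in range(12):
    p,f,t=fs(); 
    if 16<=f[2]<=18.5: break
    if z is None: z=p[2]
    if p[2]>4: print("not in"); break
    z+=(f[2]-17)*0.03
    robot.move_linear(at(0,0,z),RF,v=10); robot.pause(.05); print(z,fs())
L=[]
for i in range(13): robot.pause(.1); L.append(fs()[1][2])
print(L,fs())
E
```

```text
(array([ 0.32, -0.  , 15.54]), array([0.22, 0.37, 0.2 ]), 16.05)
True
(array([-0.06,  0.06,  1.7 ]), array([-0.41, -1.16,  5.55]), 16.93)
1.3565 (array([-0.02,  0.04,  1.68]), array([-1.68,  0.05,  8.68]), 17.23)
1.1069 (array([-0.03,  0.06,  1.68]), array([-2.17, -0.09, 13.39]), 17.52)
0.9986 (array([-0.04,  0.03,  1.65]), array([-2.37, -1.25, 13.54]), 17.82)
0.8948 (array([-0.05,  0.04,  1.64]), array([-3.61, -0.68, 15.93]), 18.12)
0.8627 (array([-0.04,  0.05,  1.65]), array([-3.21, -1.22, 16.91]), 18.43)
[np.float64(15.76), np.float64(16.48), np.float64(16.92), np.float64(16.56), np.float64(16.71), np.float64(15.56), np.float64(15.74), np.float64(15.2), np.float64(16.05), np.float64(15.29), np.float64(15.7), np.float64(16.0), np.float64(15.13)] (array([-0.05,  0.05,  1.65]), array([-2.72, -1.19, 15.13]), 19.73)
```

```bash
python3 - <<'E'
from h import *
robot.move_linear(at(0,0,.74),RF,v=10); L=[]
for i in range(13): robot.pause(.1); L.append(float(fs()[1][2]))
print(L,fs())
robot.move_linear(at(0,0,60),RF,v=120); robot.pause(.1)
k,p,d=look("w7"); print(fs())
P=cloud(k,d,True); F=(P-N)@np.c_[X,Y,n]
for lo,hi,y in((47,56,24),(60,70,9),(-15,0,20),(20,40,24)):
    m=(F[...,0]>lo)&(F[...,0]<hi)&(abs(F[...,1])<y)&(d>0)&(F[...,2]<12); print("mod",lo,m.sum(),np.percentile(F[m][:,2],[10,50,90]).round(2))
m=(F[...,0]>20)&(F[...,0]<55)&(abs(F[...,1])>58)&(abs(F[...,1])<66)&(d>0);print("face",np.percentile(F[m][:,2],[10,50,90]).round(2))
g=(F[...,2]>38)&(F[...,2]<50)&(abs(F[...,1]+92)<30)&(abs(F[...,0]-20)<40); a=F[g].astype(np.float32)
g=g&(F[...,2]>41.5)
print("head",cv2.minEnclosingCircle(a[:,:2].copy()),np.percentile(a[:,2],[50,95,99]), F[g].mean(0))
E
```

```text
[17.7, 16.8, 18.19, 17.41, 17.52, 18.19, 18.51, 17.55, 18.9, 17.6, 17.7, 17.53, 17.72] (array([-0.02,  0.05,  1.65]), array([-4.1 , -0.13, 17.72]), 21.27)
(array([-4.300e-01, -3.000e-02,  5.918e+01]), array([0.25, 0.02, 0.03]), 22.07)
mod 47 885 [-1.04 -0.17  0.68]
mod 60 376 [-2.91 -1.82 -0.35]
mod -15 951 [-1.3  -0.56  0.32]
mod 20 1807 [-7.75 -6.24  0.2 ]
face [ -0.28 156.29 164.19]
head ((20.30245590209961, -90.77945709228516), 16.88888931274414) [41.54347801 43.55609741 44.12419174] [ 20.62915993 -90.11889326  42.62577027]
```

View pics/w7.png

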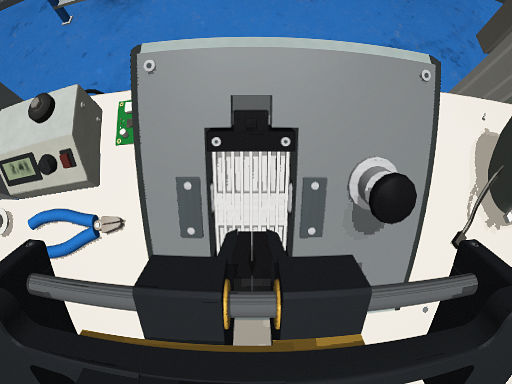

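It is flush: end cap at (250,140), camera height 0 relative to the face. The plunger head is at face coordinates (20.5,-90.5), pixel (392,198). Now press it once.

```bash
python3 - <<'E'
from h import *
x,y=20.5,-90.5
robot.move_linear(at(x,y,62),RF,v=150); robot.move_linear(at(x,y,50),RF,v=60); robot.pause(.1); print(fs())
print(robot.move_linear(at(x,y,29),RF,v=20,f_stop=13)); print(fs()); robot.pause(.3); print(fs())
robot.move_linear(at(x,y,75),RF,v=100); robot.pause(.3)
robot.move_linear(at(-20,-20,120),RF,v=200); robot.pause(.3)
k,p,d=look("w8"); print(fs())
P=cloud(k,d,True); F=(P-N)@np.c_[X,Y,n]
m=(F[...,2]>20)&(F[...,2]<55)&(abs(F[...,1]+91)<20)&(abs(F[...,0]-20)<20);print("head h",np.percentile(F[m][:,2],[50,95]))
m=(F[...,0]>47)&(F[...,0]<56)&(abs(F[...,1])<24)&(F[...,2]<20);print("mod",np.median(F[m][:,2]))
E
```

```text
(array([ 20.44, -90.24,  49.89]), array([1.29, 0.85, 0.16]), 23.28)
True
(array([ 20.68, -90.56,  32.99]), array([ 0.21, -0.06,  7.57]), 24.11)
(array([ 20.67, -90.58,  32.97]), array([-0.67, -0.15,  7.75]), 24.41)
(array([-19.92, -20.45, 119.64]), array([-0.51, -0.04, -0.05]), 26.25)
head h [41.37986595 43.55662161]
mod -0.15625182801863308
```

```bash
python3 -c "
from station import robot
print(robot.job_done())"
```

```text
the job is handed in; nothing more can be done
None
```

I handed the job in at about 26 s: the long module is flush in the recess, connector up the slope, bedded at about 17 N for over a second. I then pressed the plunger once, to about 12 mm with a 13 N trip at its stop, and it sprang back up; the arm never went near the short module, circuit board or side cutters.

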